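Drive the last self-tapping screw of a bearing cover home

TASK

One of the four cross-head self-tapping screws on the bearing cover, the one above the grease nipple, still stands proud. Take the stubby driver from its wooden stand, set it in that screw and, pushing down firmly all the while (20 to 25 N; much over 30 N cracks the casting), turn it clockwise until the screw has cut in and its head is fully home on the cover. Then stand the driver back in its stand as it was, without disturbing the things lying about.

Things in the scene. Friction and masses are not known exactly. Their poses are not given: they have to be found in the camera images.
- housing: fixed grey bearing housing: round, 128 mm across, flat cover on top 48 mm above the table (dark oil cap in the middle 5 mm higher; two lugs and a grease nipple reach 83 and 92 mm from the axis). Origin on its axis at table level. Four steel screws on a circle of 42 mm radius, 90 degrees apart, heads 24 mm wide, 10 mm high: three are home, the one along its own +x, above the nipple, stands proud. It bears a little over 30 N of push.
- screw_top (a point): centre of the top rim of the proud screw's head; z up; turns and sinks with the screw: about 63.5 mm above the table at first, 58 mm when home. A conical cross recess, 17 mm wide at the mouth and 6.6 mm deep, centres the driver's rounded bit; seated, the bit's lowest point is about 5.7 mm below this point. The screw stays where it is left: the driver may be lifted, turned back and set in again.
- screw (a joint): how far the proud screw is turned, rad, growing clockwise from above; starts at 0 to 0.5, stops at 3.6 with its head on the cover. It sinks 1.6 mm per rad, only by turning. Cutting torque about 0.105 N m; the bit grips by the push alone: under about 14 to 19 N it slips round in the recess and the screw stands still, above that the screw turns with it.
- driver_grip (a point): centre of the grey hexagonal handle (32 mm across flats, 60 mm long) of the stubby driver, upright in its stand, about 0.16 kg; z up along its axis; pairs of flats face its x axis and 60 and 120 degrees from it. Handle top 33 mm above this point; black collar 38 mm wide 30 to 36 mm below it; then a shank 10 mm thick and a rounded bit 16 mm wide.
- driver_tip (a point): lowest point of the driver's bit, on its axis, 94 mm below driver_grip; z up along the driver
- stand_mouth (a point): centre of the top face of the fixed wooden driver stand, a block 75 x 75 mm and 64 mm high with an upright through hole 26 mm wide. The driver hangs in it with its collar resting on the top face, so that driver_grip is then 36 mm above this point.
- grease_tin: bystander: grease tin, 68 mm across, 71 mm high; origin under its centre
- bearing_a: bystander: taper roller bearing cone, 50 mm across, 18 mm high; origin under its centre
- bearing_b: bystander: another such bearing cone

How it is judged:
By the outcome, as a careful person would: the job done as asked, in the order asked, and still so for the second after the job is handed in, with the robot touching nothing.
It also fails if it takes over 61 s, if anything falls off the work surface, if the arm or the gripper's body presses on something with over 40 N, if the wrist force passes 120 N, or if a joint passes its speed limit or range.

ROBOT

A 6-joint arm with a two-finger parallel gripper is mounted at the origin on a cart in front of the work surface, level with it; the furniture and walls round the work are solid. World frame = base frame: x ahead of the robot, y to its left, z up, the work surface at z = 0. Lengths are in m, angles in rad, forces in N, time in s.
With the tool pointing down it reaches from about 0.3 to 0.75 m from the base axis. Payload 8.5 kg.
Tool frame: the origin (TCP) lies at the centre of the arm's flange, where the gripper is bolted on; the fingertips stand 166 mm ahead of it and the grasp point (between the pads) lies 147 mm ahead of it; z points along the fingers, y is the line along which they close (so a half turn about z gives the same grasp; the last joint's range is limited). The gripper opens to 88 mm and grips with 3 to 60 N. Pads are 18 mm wide; open, the fingers measure 123 mm over their backs; the gripper's body (75 mm by 187 mm) begins 45 mm behind the grasp point.
Start: joints at [-1.48, 0.381, 1.297, -0, 1.464, -0.215], TCP at [0.166, -0.524, 0.405] pointing down, gripper open.
Joint ranges: [-3.11, 3.11], [-0.89, 2.33], [0.22, 2.48], [-1.42, 4.56], [0.17, 2.85], [-2.88, 2.88]. Speed limits (rad/s): [2.39, 2.39, 3.14, 3.14, 3.14, 3.14].

INTERFACE

Orientations are given as a unit quaternion [w, x, y, z].
In Python, from station import manip gives the robot as it stands. The module is installed in compiled form; this text tells all that it offers.
- The arm moves only by the tool apply_moves, never from a script. Its argument "plan" is a list of rows, each an object with "dr": the turn, a rotation vector about the tool's x, y, z in rad, a list of three; "slide": the shift along the tool's x, y, z in cm, a list of three; "fingers": the opening, from -1 (shut) to 1 (fully open). In form: [{"dr": [rx, ry, rz], "slide": [tx, ty, tz], "fingers": fingers}, ...]. A call has 1 to 10 rows; each row is the pose to reach, as a shift and turn from the pose commanded when the call began, along the tool's axes at that moment; what a row does not reach only later rows make up. A row lasts 1/12 s, in which the tool goes at most 41.7 mm and 7.16 degrees, less where a joint would pass 70% of its speed; a pose out of reach is approached as far as the arm can. A call with a gripper value outside its range is refused whole. The fingers move at their own pace and stop on an object; "grip_force" is the grip in N (left out, the last holds). Time passes only in rows, so rows that repeat a pose let the fingers close. It gives the time, the measured TCP pose, the force, the opening and the grip force at its end, in the units of the state.
- manip.observe(): the state, without advancing time (a new reading comes with each control period).
- manip.camera(name): name is "scene" or "top"; returns a dict with "pixels" (384x512x3 uint8, blue, green, red), "mtx" (3x3 intrinsics, pixels), "R" (3x3) and "t" (3): a world point X has camera coordinates R X + t. Camera axes: x right, y down, z forward; pixel columns grow to the right and rows downward; lengths in m; the calibration is good to about 2 mm. A picture is of the moment at which its call begins. There is no depth.
- manip.sign_off(): hands the job in; it is judged then, once.
Trained networks look in a picture, given as the dict that the camera call returned (one of the last four; its "shot" number tells which), for a name from the list of things; names that differ only in an ending like _2 or _b are one class to them, and where a whole thing is asked for, a point or a joint stands for the part that bears it (a point fixed in the world has none). Each returns a list of dicts, best first, with "confidence" (0 to 1); they miss things now and then, are a little off and sometimes report something else, mostly with a low value. They report only what shows in the picture. A call takes as long as a camera call.
- manip.spot_in(query, picture): "position" ([x, y, z] in m, in the coordinates of the camera as it stood for that picture, good to about 4 mm: the middle of the surface that is visible of it).
- manip.cut_out(query, picture): "region" (384x512 bool, what is visible of it).
The state is a dict: "time": time; "joint_positions": joint angles; "qvel": joint speeds; "tau": joint torques, N m; "ee_pos": TCP position; "eef_rot": TCP orientation; "wrist_force": force on the tool from outside, world axes, zero at the start; "ft_torque": the same for the moment, N m; "finger_gap": opening from 0.0 (shut) to 1.0 (fully open); "grasp_force": force on a finger pad.
Only numpy, scipy, OpenCV 4.12 (cv2) and the standard library are available. Lean on these libraries where they do the work, as an engineer would, in place of code of your own. Each camera call takes 0.05 s, during which the arm holds its last target. There are 200 camera calls.

## Working session

There is one attempt and no reset: what is moved stays moved. The work goes in short steps, Python scripts to look and compute and a tool call to move; the robot and the scene stay as the last step left them, time stands still between calls to the robot, and variables do not carry over. Pictures are saved under pics/ and viewed, at most 10 in all, crops included, and the job is handed in when it is done.

Besides the shell and the picture viewer there is one more tool, called in YAML: its name, and indented under it one key for each argument. apply_moves: Moves the arm, as the interface text tells. Its arguments: {"type":"object","properties":{"plan":{"type":"array"},"grip_force":{"type":"number"}},"required":["plan"]}

```bash
mkdir -p pics
cat > h.py <<'E'
import numpy as np, cv2
from station import manip
def w(p,P): return np.array(p['R']).T@(np.array(P)-np.array(p['t']))
def px(p,X):
    c=np.array(p['R'])@np.array(X)+np.array(p['t']); u=np.array(p['mtx'])@c; return u[:2]/u[2]
def ray(p,uv,z):
    "world point at height z behind pixel"
    R=np.array(p['R']);C=-R.T@np.array(p['t']);d=R.T@np.linalg.inv(np.array(p['mtx']))@np.array([uv[0],uv[1],1.])
    return C+d*(z-C[2])/d[2]
E
python3 - <<'E'
from h import *
np.set_printoptions(precision=4,suppress=True)
s=manip.observe()
for k in s: print(k,s[k])
ims=[]
for n in ("scene","top"):
    p=manip.camera(n); ims.append(p['pixels']); cv2.imwrite(f'pics/{n}0.png',p['pixels'])
    print(n,'cam at',-np.array(p['R']).T@p['t'], 'axis',np.array(p['R'])[2])
    for q in ["housing","screw_top","driver_grip","driver_tip","stand_mouth","grease_tin","bearing_a"]:
        try:
            for d in manip.spot_in(q,p)[:3]: print(q,round(d['confidence'],2),w(p,d['position']),px(p,w(p,d['position'])))
        except Exception as e: print(q,e)
E
```

```text
time 0.0
joint_positions [-1.4803  0.3812  1.2983  0.      1.4636 -0.2153]
qvel [-0.0023  0.     -0.0002 -0.0009 -0.0006  0.0019]
tau [  0.0023 -43.793  -22.4558   0.0715   0.0352  -0.0001]
ee_pos [ 0.1656 -0.5244  0.4041]
eef_rot [-0.0007  0.9883  0.1523  0.    ]
wrist_force [-1.5569 -0.2399 -0.5733]
ft_torque [ 0.0061  0.0158 -0.0055]
grasp_force 0.0
finger_gap 1.0010398600549884
scene cam at [0.064  0.3567 0.712 ] axis [ 0.5735 -0.3772 -0.7272]
housing 0.89 [ 0.5    -0.0909  0.0489] [313.0473 193.3819]
housing 0.4 [ 0.5131 -0.1455  0.0607] [327.6153 178.3704]
screw_top 0.58 [ 0.5154 -0.1485  0.0587] [327.8015 177.89  ]
driver_grip 0.82 [0.4931 0.2839 0.1151] [165.5358 248.5773]
driver_tip 0.89 [0.4931 0.2797 0.1163] [167.5051 247.213 ]
stand_mouth 0.88 [0.4797 0.2854 0.0653] [171.708  267.8669]
grease_tin 0.57 [0.6697 0.158  0.0675] [188.9352 184.2826]
bearing_a 0.72 [0.3957 0.1217 0.0156] [263.0494 273.6948]
bearing_a 0.69 [ 0.4367 -0.2777  0.0213] [383.8776 187.7962]
top cam at [0.3989 0.029  1.2099] axis [ 0.1329 -0.0078 -0.9911]
housing 0.72 [ 0.5171 -0.1096  0.0492] [307.9509 203.7085]
driver_grip 0.5 [0.5072 0.274  0.1303] [149.3979 202.5235]
driver_tip 0.7 [0.4998 0.274  0.1308] [149.2059 205.6035]
stand_mouth 0.93 [0.5001 0.2673 0.0635] [157.9288 208.0893]
grease_tin 0.96 [0.6841 0.1487 0.0688] [207.0839 136.3045]
bearing_a 0.71 [ 0.4365 -0.2826  0.0164] [373.2456 236.7657]
bearing_a 0.57 [0.3922 0.1224 0.0126] [216.5693 252.2592]
```

View pics/scene0.png

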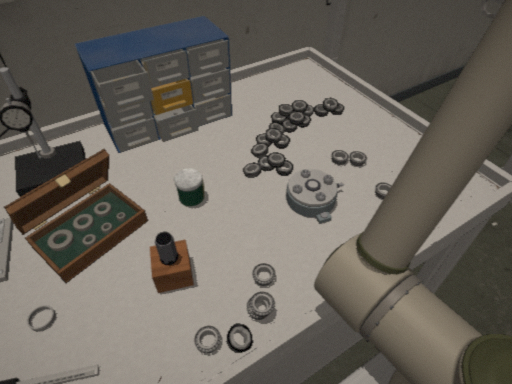

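View pics/top0.png

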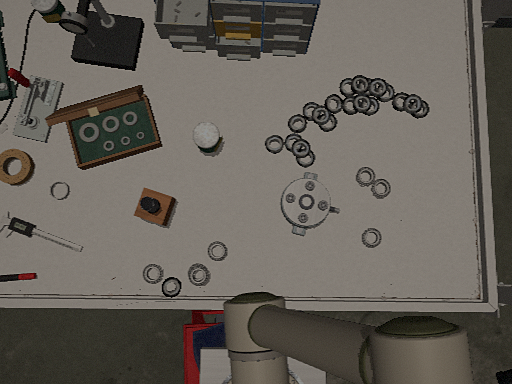

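The scene view shows the housing at (313,187) with its nipple to the right at (340,186), and the driver in its stand at (167,250). In the top view the housing is at (306,202), the nipple at (335,210), and the driver at (150,205). I'll enlarge both.

Run:
```python
from h import *
np.set_printoptions(precision=4,suppress=True)
P={n:manip.camera(n) for n in("scene","top")}
def crop(p,c,h,s):
    x,y=c; return cv2.resize(p['pixels'][y-h:y+h,x-h:x+h],None,fx=s,fy=s,interpolation=cv2.INTER_CUBIC)
a=np.hstack([crop(P['top'],(308,204),36,5),crop(P['scene'],(314,190),36,5)])
b=np.hstack([crop(P['top'],(154,206),36,3),crop(P['scene'],(170,256),36,3)])
b=cv2.copyMakeBorder(b,0,0,0,a.shape[1]-b.shape[1],cv2.BORDER_CONSTANT)
cv2.imwrite('pics/crop1.png',np.vstack([a,b]))
import pickle; pickle.dump({n:{k:P[n][k] for k in('mtx','R','t')} for n in P},open('cal.pkl','wb'))
for n,p in P.items():
    for q in["screw_top","housing","driver_grip","stand_mouth","screw"]:
        for d in manip.cut_out(q,p)[:2]:
            v,u=np.nonzero(d['region']); print(n,q,round(d['confidence'],2),len(u),u.mean(),v.mean(),u.min(),u.max(),v.min(),v.max())
```

```text
scene housing 0.84 2057 312.3733592610598 193.46378220709772 286 340 169 221
scene driver_grip 0.96 602 166.5033222591362 247.53322259136212 155 178 231 264
scene stand_mouth 0.58 1420 172.0443661971831 269.29788732394366 150 193 240 291
scene stand_mouth 0.45 2135 312.4192037470726 193.64777517564403 285 342 169 222
scene screw 0.53 68 328.36764705882354 178.51470588235293 324 333 175 182
top screw_top 0.57 76 323.0 204.6184210526316 319 327 200 209
top housing 0.86 2282 305.7418930762489 203.16476774758982 280 339 172 235
top driver_grip 0.69 257 150.18677042801556 204.40077821011673 140 160 197 212
top stand_mouth 0.79 846 156.37352245862886 206.85106382978722 135 175 187 224
top stand_mouth 0.48 2178 305.4577594123049 202.66391184573004 281 337 172 234
top screw 0.41 67 323.2835820895522 204.8955223880597 319 327 201 209
```

View pics/crop1.png

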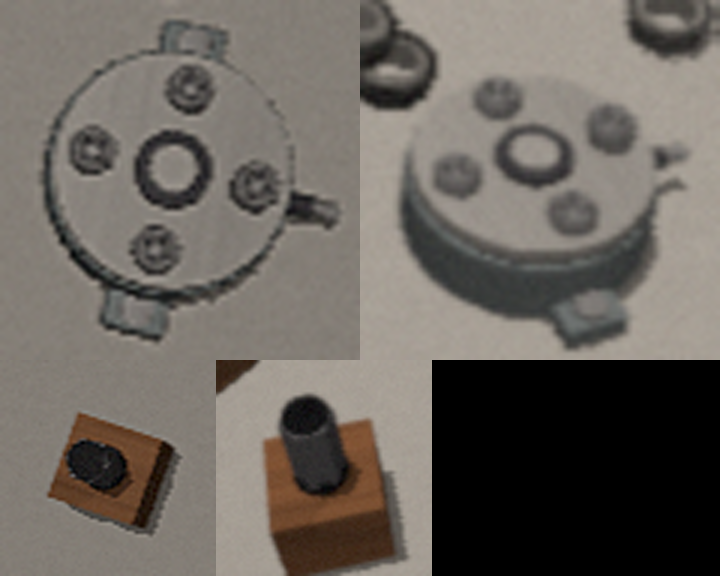

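The housing crop shows the proud screw at top-camera pixel (323,205), with the three home screws and the nipple beyond it. The driver's handle top is at about (146,202) in the top view and (164,238) in the scene view.

Run:
```python
from h import *
import pickle
from scipy.optimize import least_squares
np.set_printoptions(precision=4,suppress=True)
C=pickle.load(open('cal.pkl','rb'))
T=lambda x,y:(272+x/5-.4,168+y/5-.4); S=lambda x,y:(278+(x-360)/5-.4,154+y/5-.4)
tri=lambda a,b:least_squares(lambda X:np.r_[px(C['top'],X)-a,px(C['scene'],X)-b],[.5,0,.06])
for n,a,b,z in[("proud",T(255,187),S(611,127),.0635),("far",T(189,88),S(498,97),.058),("near",T(156,249),S(573,212),.058),("left",T(92,150),S(456,175),.058),
  ("handle",(145.7-.3,202-.3),(164.3-.3,237.7-.3),.133)]:
    r=tri(a,b); print(n,r.x,r.fun,'top',ray(C['top'],a,z)[:2],'scene',ray(C['scene'],b,z)[:2])
# stand top corners from top view
for c in[(80,413),(174,440),(50,495),(145,525)]: print(ray(C['top'],(118+c[0]/3-.3,170+(c[1]-360)/3-.3),.064)[:2])
p=manip.camera('top');q=manip.camera('scene')
f=lambda im:cv2.resize(cv2.convertScaleAbs(im,alpha=2.5),None,fx=14,fy=14,interpolation=cv2.INTER_CUBIC)
cv2.imwrite('pics/hex.png',np.hstack([f(p['pixels'][190:218,136:164]),f(q['pixels'][228:256,152:180])]))
```

```text
proud [ 0.513  -0.1458  0.0584] [ 0.1456  0.1541 -0.2055 -0.0338] top [ 0.5129 -0.1447] scene [ 0.5092 -0.1423]
far [ 0.5633 -0.1135  0.0543] [ 0.2651  0.2586 -0.3652 -0.0585] top [ 0.5634 -0.1124] scene [ 0.5598 -0.1115]
near [ 0.4814 -0.0964  0.0538] [ 0.1862  0.1938 -0.2514 -0.0412] top [ 0.4816 -0.0955] scene [ 0.4783 -0.094 ]
left [ 0.5315 -0.064   0.0527] [ 0.1292  0.1236 -0.1703 -0.0271] top [ 0.5312 -0.0633] scene [ 0.5274 -0.0609]
handle [0.5072 0.2801 0.1325] [ 1.1489  0.6904 -1.067  -0.1446] top [0.5087 0.2828] scene [0.5054 0.2786]
[0.5519 0.3032]
[0.5301 0.2239]
[0.4829 0.3251]
[0.4589 0.2454]
```

View pics/hex.png

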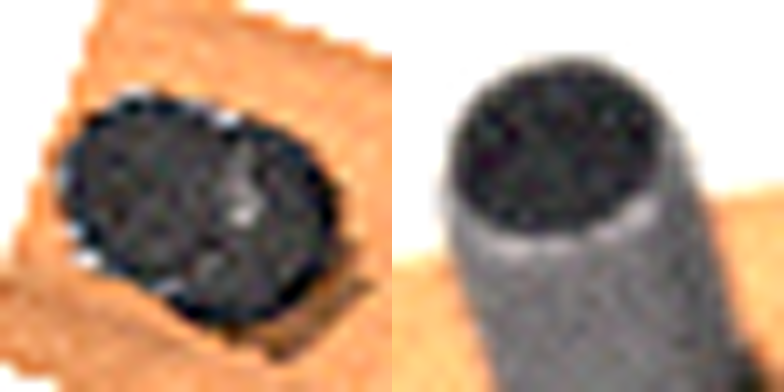

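Run:
```python
from h import *
np.set_printoptions(precision=1,suppress=True,linewidth=160)
p=manip.camera('scene');t=manip.camera('top')
for pic,name,c in((p,'scene',(.5058,.2785)),(t,'top',(.507,.281))):
    g=cv2.cvtColor(pic['pixels'],cv2.COLOR_BGR2GRAY).astype(np.float32)
    cam=-np.array(pic['R']).T@np.array(pic['t']); az0=np.arctan2(cam[1]-c[1],cam[0]-c[0])
    print(name,'camera azimuth',np.degrees(az0))
    for off in np.arange(-24,24.1,1.5):   # mm lateral offset
        d=np.array([-np.sin(az0),np.cos(az0)])*off/1000+np.array([np.cos(az0),np.sin(az0)])*.010
        zs=np.linspace(.083,.118,40) if name=='scene' else np.linspace(.10,.13,30)
        uv=np.array([px(pic,[c[0]+d[0],c[1]+d[1],z]) for z in zs],np.float32)
        v=cv2.remap(g,uv[:,0].copy(),uv[:,1].copy(),cv2.INTER_LINEAR)
        print(off,round(float(v.mean()),1),end=' | ')
    print()
# top-face segmentation in scene: dark region
```

```text
scene camera azimuth 169.95882056683052
-24.0 88.7 | -22.5 89.1 | -21.0 83.7 | -19.5 70.7 | -18.0 55.2 | -16.5 47.2 | -15.0 46.9 | -13.5 46.8 | -12.0 47.0 | -10.5 46.7 | -9.0 46.8 | -7.5 46.7 | -6.0 47.6 | -4.5 46.7 | -3.0 45.7 | -1.5 46.9 | 0.0 46.5 | 1.5 45.7 | 3.0 46.2 | 4.5 45.6 | 6.0 44.3 | 7.5 40.6 | 9.0 36.8 | 10.5 36.7 | 12.0 36.3 | 13.5 40.4 | 15.0 53.0 | 16.5 71.4 | 18.0 84.8 | 19.5 90.1 | 21.0 91.5 | 22.5 91.5 | 24.0 92.0 | 
top camera azimuth -113.21938133741806
-24.0 62.2 | -22.5 65.9 | -21.0 69.8 | -19.5 56.1 | -18.0 28.3 | -16.5 18.6 | -15.0 29.7 | -13.5 28.9 | -12.0 27.9 | -10.5 31.6 | -9.0 29.4 | -7.5 29.7 | -6.0 27.6 | -4.5 28.1 | -3.0 27.6 | -1.5 27.2 | 0.0 36.6 | 1.5 44.8 | 3.0 45.3 | 4.5 44.7 | 6.0 39.2 | 7.5 33.2 | 9.0 28.1 | 10.5 27.2 | 12.0 27.7 | 13.5 21.8 | 15.0 20.8 | 16.5 37.0 | 18.0 65.5 | 19.5 83.9 | 21.0 82.7 | 22.5 78.8 | 24.0 78.7 |
```

```bash
cat >> h.py <<'E'
from scipy.spatial.transform import Rotation as Ro
def R0(s=None):
    q=(s or manip.observe())['eef_rot']; return Ro.from_quat([q[1],q[2],q[3],q[0]])
def down(phi):
    f=np.radians(phi); return Ro.from_matrix(np.array([[np.cos(f),np.sin(f),0],[np.sin(f),-np.cos(f),0],[0,0,-1]]).T)
def go(pos,phi):
    s=manip.observe(); R=R0(s)
    print('slide cm',np.round(R.inv().apply(np.array(pos)-s['ee_pos'])*100,2),'dr',np.round((R.inv()*down(phi)).as_rotvec(),4))
def st():
    s=manip.observe(); R=R0(s); x=R.as_matrix()[:,0]
    print('t',round(s['time'],2),'pos',np.round(s['ee_pos'],4),'phi',round(np.degrees(np.arctan2(x[1],x[0])),1),'zax',np.round(R.as_matrix()[:,2],4),'F',np.round(s['wrist_force'],2),'j',np.round(s['joint_positions'],2),'gap',round(s['finger_gap'],3),'gf',np.round(s['grasp_force'],1))
E
python3 -c "
from h import *
st(); go([.506,.281,.347],145)"
```

```text
t 1.6 pos [ 0.1656 -0.5245  0.4047] phi 17.5 zax [ 0.  0. -1.] F [ 0.47 -0.35 -0.32] j [-1.48  0.38  1.3   0.    1.46 -0.22] gap 1.002 gf 0.0
slide cm [ 56.71 -66.56   5.77] dr [ 0.     -0.     -2.2249]
```

apply_moves:
  plan:
    - {"dr": [0, 0, -2.225], "slide": [56.7, -66.6, 5.8], "fingers": 1}
    - {"dr": [0, 0, -2.225], "slide": [56.7, -66.6, 5.8], "fingers": 1}
    - {"dr": [0, 0, -2.225], "slide": [56.7, -66.6, 5.8], "fingers": 1}
    - {"dr": [0, 0, -2.225], "slide": [56.7, -66.6, 5.8], "fingers": 1}
    - {"dr": [0, 0, -2.225], "slide": [56.7, -66.6, 5.8], "fingers": 1}
    - {"dr": [0, 0, -2.225], "slide": [56.7, -66.6, 5.8], "fingers": 1}
    - {"dr": [0, 0, -2.225], "slide": [56.7, -66.6, 5.8], "fingers": 1}
    - {"dr": [0, 0, -2.225], "slide": [56.7, -66.6, 5.8], "fingers": 1}
    - {"dr": [0, 0, -2.225], "slide": [56.7, -66.6, 5.8], "fingers": 1}
    - {"dr": [0, 0, -2.225], "slide": [56.7, -66.6, 5.8], "fingers": 1}

```text
time: 2.43
ee_pos: [0.3274, -0.1395, 0.3773]
eef_rot: [0.0, 0.71, 0.704, 0.0]
wrist_force: [0.7, -0.4, 0.3]
finger_gap: 0.998
grasp_force: 0.0
```

```bash
python3 -c "
from h import *
st(); go([.506,.281,.347],145)"
```

```text
t 2.43 pos [ 0.3274 -0.1395  0.3773] phi 89.5 zax [ 8.e-04 -6.e-04 -1.e+00] F [ 0.73 -0.38  0.29] j [-0.74  0.06  1.82  0.    1.26 -0.73] gap 0.998 gf 0.0
slide cm [42.22 17.46  3.02] dr [ 4.000e-04  9.000e-04 -9.695e-01]
```

apply_moves:
  plan:
    - {"dr": [0, 0, -0.97], "slide": [42.2, 17.5, 3.0], "fingers": 1}
    - {"dr": [0, 0, -0.97], "slide": [42.2, 17.5, 3.0], "fingers": 1}
    - {"dr": [0, 0, -0.97], "slide": [42.2, 17.5, 3.0], "fingers": 1}
    - {"dr": [0, 0, -0.97], "slide": [42.2, 17.5, 3.0], "fingers": 1}
    - {"dr": [0, 0, -0.97], "slide": [42.2, 17.5, 3.0], "fingers": 1}
    - {"dr": [0, 0, -0.97], "slide": [42.2, 17.5, 3.0], "fingers": 1}
    - {"dr": [0, 0, -0.97], "slide": [42.2, 17.5, 3.0], "fingers": 1}
    - {"dr": [0, 0, -0.97], "slide": [42.2, 17.5, 3.0], "fingers": 1}
    - {"dr": [0, 0, -0.97], "slide": [42.2, 17.5, 3.0], "fingers": 1}
    - {"dr": [0, 0, -0.97], "slide": [42.2, 17.5, 3.0], "fingers": 1}

```text
time: 3.27
ee_pos: [0.4926, 0.2425, 0.3498]
eef_rot: [0.0, 0.303, 0.953, 0.0]
wrist_force: [1.1, -1.3, -0.0]
finger_gap: 1.0
grasp_force: 0.0
```

apply_moves:
  plan:
    - {"dr": [0, 0, 0], "slide": [0, 0, 0], "fingers": 1}

```text
time: 3.35
ee_pos: [0.4936, 0.2451, 0.3488]
eef_rot: [-0.0, 0.301, 0.954, 0.001]
wrist_force: [-1.3, -0.2, -0.6]
finger_gap: 1.001
grasp_force: 0.0
```

Run:
```python
from h import *
st(); go([.506,.281,.347],145)
p=manip.camera('scene'); s=manip.observe()
x=np.array(s['ee_pos']); a=px(p,[x[0],x[1],.2]);print(a, px(p,[.506,.281,.133]))
im=p['pixels']; u,v=165,215
c=cv2.resize(im[v-60:v+60,u-70:u+70],None,fx=5,fy=5,interpolation=cv2.INTER_CUBIC)
cv2.imwrite('pics/above.png',c)
```

```text
t 3.35 pos [0.4936 0.2451 0.3488] phi 145.0 zax [ 4.0e-04  1.5e-03 -1.0e+00] F [-1.32 -0.23 -0.64] j [ 0.25  0.43  1.39  0.    1.32 -0.71] gap 1.001 gf 0.0
slide cm [1.04 3.65 0.19] dr [ 0.0014 -0.0005 -0.0005]
[179.10370078 211.58908132] [162.70751669 237.72358636]
```

View pics/above.png

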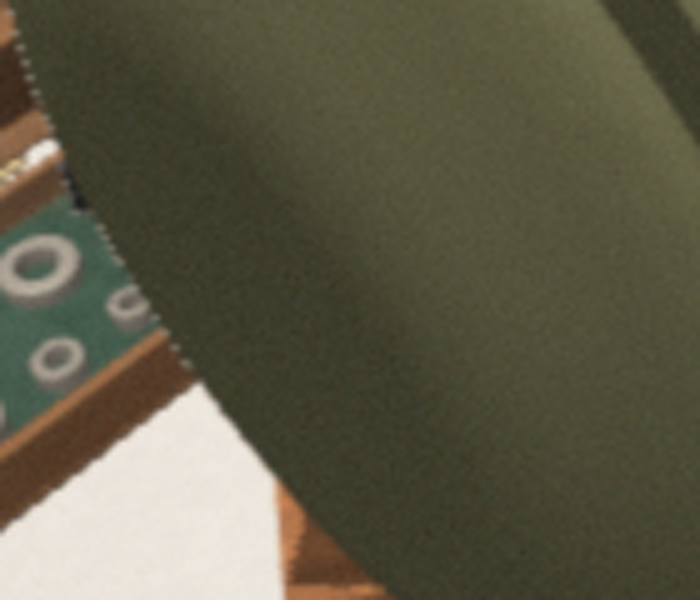

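The arm fills this scene view, with only a corner of the stand at about (300,560) showing beside it. I'll rely on the measured position, line up and descend.

apply_moves:
  plan:
    - {"dr": [0.001, 0, 0], "slide": [1.05, 3.65, 0.2], "fingers": 1}
    - {"dr": [0.001, 0, 0], "slide": [1.05, 3.65, 0.2], "fingers": 1}
    - {"dr": [0.001, 0, 0], "slide": [1.05, 3.65, 1.5], "fingers": 1}
    - {"dr": [0.001, 0, 0], "slide": [1.05, 3.65, 3.5], "fingers": 1}
    - {"dr": [0.001, 0, 0], "slide": [1.05, 3.65, 5.5], "fingers": 1}
    - {"dr": [0.001, 0, 0], "slide": [1.05, 3.65, 7.5], "fingers": 1}
    - {"dr": [0.001, 0, 0], "slide": [1.05, 3.65, 9.2], "fingers": 1}
    - {"dr": [0.001, 0, 0], "slide": [1.05, 3.65, 10.1], "fingers": 1}
    - {"dr": [0.001, 0, 0], "slide": [1.05, 3.65, 10.1], "fingers": 1}
    - {"dr": [0.001, 0, 0], "slide": [1.05, 3.65, 10.1], "fingers": 1}

```text
time: 4.23
ee_pos: [0.5049, 0.2755, 0.2494]
eef_rot: [-0.0, 0.303, 0.953, -0.0]
wrist_force: [0.2, -1.4, 0.3]
finger_gap: 1.003
grasp_force: 0.0
```

Run:
```python
from h import *
st(); go([.506,.281,.247],145)
p=manip.camera('top'); print(px(p,[.506,.281,.133]))
c=cv2.resize(p['pixels'][150:250,90:220],None,fx=4,fy=4,interpolation=cv2.INTER_CUBIC)
q=manip.camera('scene'); d=cv2.resize(q['pixels'][190:290,110:190],None,fx=4,fy=4,interpolation=cv2.INTER_CUBIC)
cv2.imwrite('pics/at.png',np.hstack([c,d])[:,:800])
```

```text
t 4.23 pos [0.5049 0.2755 0.2494] phi 144.7 zax [-4.e-04 -8.e-04 -1.e+00] F [ 0.22 -1.42  0.26] j [ 0.29  0.58  1.45 -0.    1.12 -0.66] gap 1.003 gf 0.0
slide cm [0.23 0.51 0.24] dr [-0.0009  0.0002 -0.0055]
[146.11654304 202.85976963]
```

View pics/at.png

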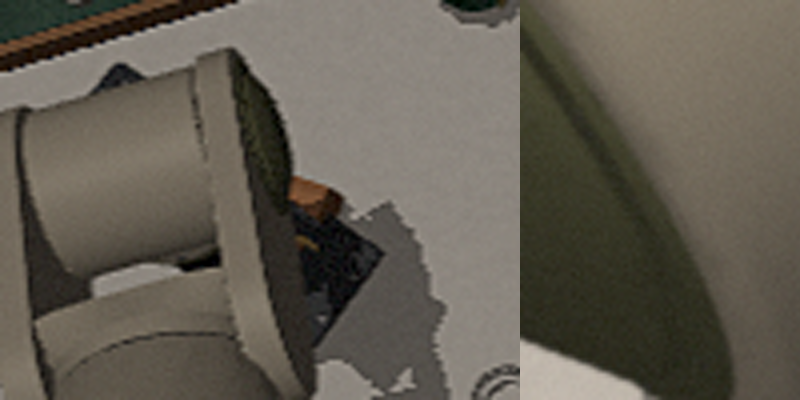

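apply_moves:
  plan:
    - {"dr": [0, 0, 0], "slide": [0.23, 0.51, 0.24], "fingers": 1}
    - {"dr": [0, 0, 0], "slide": [0.23, 0.51, 0.24], "fingers": 1}

```text
time: 4.5
ee_pos: [0.506, 0.2821, 0.2469]
eef_rot: [0.0, 0.303, 0.953, -0.0]
wrist_force: [-0.2, -0.2, -0.1]
finger_gap: 1.001
grasp_force: 0.0
```

```bash
python3 -c "
from h import *
st(); go([.506,.281,.247],145)"
```

```text
t 4.5 pos [0.506  0.2821 0.2469] phi 144.7 zax [ 6.e-04 -2.e-04 -1.e+00] F [-0.2  -0.21 -0.15] j [ 0.3   0.59  1.44 -0.    1.12 -0.65] gap 1.001 gf 0.0
slide cm [-0.07 -0.09 -0.01] dr [ 0.0002  0.0006 -0.0047]
```

apply_moves:
  plan:
    - {"dr": [0, 0, 0], "slide": [-0.05, -0.1, 0], "fingers": -1}
    - {"dr": [0, 0, 0], "slide": [-0.05, -0.1, 0], "fingers": -1}
    - {"dr": [0, 0, 0], "slide": [-0.05, -0.1, 0], "fingers": -1}
    - {"dr": [0, 0, 0], "slide": [-0.05, -0.1, 0], "fingers": -1}
    - {"dr": [0, 0, 0], "slide": [-0.05, -0.1, 0], "fingers": -1}
    - {"dr": [0, 0, 0], "slide": [-0.05, -0.1, 0], "fingers": -1}
    - {"dr": [0, 0, 0], "slide": [-0.05, -0.1, 0], "fingers": -1}
    - {"dr": [0, 0, 0], "slide": [-0.05, -0.1, 0], "fingers": -1}
  grip_force: 50

```text
time: 5.17
ee_pos: [0.5057, 0.2804, 0.2465]
eef_rot: [-0.0, 0.303, 0.953, -0.0]
wrist_force: [0.3, -0.0, -0.4]
finger_gap: 0.423
grasp_force: 0.0
```

```bash
python3 -c "
from h import *
st(); go([.506,.281,.347],144.7); print(manip.observe()['ft_torque'], manip.observe()['finger_gap']*88)"
```

```text
t 5.17 pos [0.5057 0.2804 0.2465] phi 144.7 zax [-6.e-04 -8.e-04 -1.e+00] F [ 0.3  -0.03 -0.44] j [ 0.3   0.59  1.44 -0.    1.11 -0.65] gap 0.423 gf 0.0
slide cm [ 1.000e-02  6.000e-02 -1.005e+01] dr [-0.001  -0.      0.0003]
[-0.00937768 -0.16437776  0.01513842] 37.253913735035674
```

apply_moves:
  plan:
    - {"dr": [0, 0, 0], "slide": [0, 0, 0], "fingers": -1}
    - {"dr": [0, 0, 0], "slide": [0, 0, 0], "fingers": -1}
    - {"dr": [0, 0, 0], "slide": [0, 0, 0], "fingers": -1}

```text
time: 5.42
ee_pos: [0.5057, 0.2804, 0.2465]
eef_rot: [-0.0, 0.303, 0.953, -0.0]
wrist_force: [0.1, 0.0, -0.6]
finger_gap: 0.369
grasp_force: 50.0
```

```bash
python3 -c "
from h import *
st(); print(manip.observe()['ft_torque'], manip.observe()['finger_gap']*88)"
```

```text
t 5.42 pos [0.5057 0.2804 0.2465] phi 144.7 zax [-5.e-04 -8.e-04 -1.e+00] F [ 0.06  0.04 -0.64] j [ 0.3   0.59  1.44 -0.    1.11 -0.65] gap 0.369 gf 50.0
[ 0.11155247 -0.15953079 -0.00454428] 32.48967201811027
```

apply_moves:
  plan:
    - {"dr": [0, 0, 0], "slide": [0, 0, -1.0], "fingers": -1}
    - {"dr": [0, 0, 0], "slide": [0, 0, -3.0], "fingers": -1}
    - {"dr": [0, 0, 0], "slide": [0, 0, -6.0], "fingers": -1}
    - {"dr": [0, 0, 0], "slide": [0, 0, -9.0], "fingers": -1}
    - {"dr": [0, 0, 0], "slide": [0, 0, -10.5], "fingers": -1}
    - {"dr": [0, 0, 0], "slide": [0, 0, -10.5], "fingers": -1}
    - {"dr": [0, 0, 0], "slide": [0, 0, -10.5], "fingers": -1}

```text
time: 6.0
ee_pos: [0.5055, 0.2804, 0.3518]
eef_rot: [0.0, 0.303, 0.953, -0.0]
wrist_force: [0.4, 1.0, -2.2]
finger_gap: 0.365
grasp_force: 50.0
```

```bash
python3 -c "
from h import *
st(); go([.511,-.144,.347],176); print(manip.observe()['ft_torque'], manip.observe()['finger_gap']*88)"
```

```text
t 6.0 pos [0.5055 0.2804 0.3518] phi 144.7 zax [ 2.e-04 -6.e-04 -1.e+00] F [ 0.36  1.01 -2.22] j [ 0.3   0.47  1.31 -0.    1.36 -0.65] gap 0.365 gf 50.0
slide cm [-24.97 -34.33   0.5 ] dr [-5.00e-04  4.00e-04 -5.46e-01]
[-0.0145299  -0.13667153  0.00081038] 32.13986779342727
```

apply_moves:
  plan:
    - {"dr": [0, 0, -0.1], "slide": [-2.0, -2.7, 0.2], "fingers": -1}
    - {"dr": [0, 0, -0.2], "slide": [-4.4, -6.0, 0.5], "fingers": -1}
    - {"dr": [0, 0, -0.3], "slide": [-6.8, -9.3, 0.5], "fingers": -1}
    - {"dr": [0, 0, -0.4], "slide": [-9.2, -12.6, 0.5], "fingers": -1}
    - {"dr": [0, 0, -0.5], "slide": [-11.6, -15.9, 0.5], "fingers": -1}
    - {"dr": [0, 0, -0.546], "slide": [-14.0, -19.2, 0.5], "fingers": -1}
    - {"dr": [0, 0, -0.546], "slide": [-16.4, -22.5, 0.5], "fingers": -1}
    - {"dr": [0, 0, -0.546], "slide": [-18.8, -25.8, 0.5], "fingers": -1}
    - {"dr": [0, 0, -0.546], "slide": [-20.8, -28.6, 0.5], "fingers": -1}
    - {"dr": [0, 0, -0.546], "slide": [-22.4, -30.8, 0.5], "fingers": -1}

```text
time: 6.83
ee_pos: [0.5102, -0.1029, 0.3451]
eef_rot: [-0.002, 0.036, 0.999, 0.0]
wrist_force: [-0.1, 0.7, -1.9]
finger_gap: 0.364
grasp_force: 50.0
```

apply_moves:
  plan:
    - {"dr": [0, 0, 0], "slide": [0, 0, 0], "fingers": -1}
    - {"dr": [0, 0, 0], "slide": [0, 0, 0], "fingers": -1}

```text
time: 7.0
ee_pos: [0.5105, -0.1014, 0.3451]
eef_rot: [-0.002, 0.036, 0.999, 0.0]
wrist_force: [-0.3, 0.8, -2.2]
finger_gap: 0.369
grasp_force: 50.0
```

```bash
python3 -c "
from h import *
st(); go([.511,-.144,.325],176)"
```

```text
t 7.0 pos [ 0.5105 -0.1014  0.3451] phi 175.8 zax [-3.6e-03  7.0e-04 -1.0e+00] F [-0.29  0.76 -2.22] j [-0.42  0.38  1.48 -0.    1.28 -1.92] gap 0.369 gf 50.0
slide cm [-0.37 -4.25  2.01] dr [ 0.0005 -0.0037 -0.0026]
```

apply_moves:
  plan:
    - {"dr": [0, -0.0037, 0], "slide": [-0.37, -2.5, 0.5], "fingers": -1}
    - {"dr": [0, -0.0037, 0], "slide": [-0.37, -4.25, 1.2], "fingers": -1}
    - {"dr": [0, -0.0037, 0], "slide": [-0.37, -4.25, 2.0], "fingers": -1}
    - {"dr": [0, -0.0037, 0], "slide": [-0.37, -4.25, 2.0], "fingers": -1}

```text
time: 7.33
ee_pos: [0.5111, -0.1421, 0.3246]
eef_rot: [-0.0, 0.035, 0.999, 0.001]
wrist_force: [-0.2, 0.2, -1.2]
finger_gap: 0.369
grasp_force: 50.0
```

Run:
```python
from h import *
st()
x=np.array(manip.observe()['ee_pos'])
p=manip.camera('top'); q=manip.camera('scene')
for c in(p,q): print('tip',px(c,[x[0],x[1],x[2]-.2405]),'screw',px(c,[.511,-.144,.0635]))
c=cv2.resize(p['pixels'][160:250,260:350],None,fx=4,fy=4,interpolation=cv2.INTER_CUBIC)
d=cv2.resize(q['pixels'][140:230,270:370],None,fx=4,fy=4,interpolation=cv2.INTER_CUBIC)
cv2.imwrite('pics/hover.png',np.hstack([c,d]))
```

```text
t 7.33 pos [ 0.5111 -0.1421  0.3246] phi 176.0 zax [-9.0e-04  1.5e-03 -1.0e+00] F [-0.2   0.2  -1.25] j [-0.49  0.42  1.48  0.    1.24 -2.  ] gap 0.369 gf 50.0
tip [322.81183494 204.89127444] screw [322.32997051 205.74322816]
tip [328.48948475 172.61655956] screw [327.85260698 178.2938031 ]
```

View pics/hover.png

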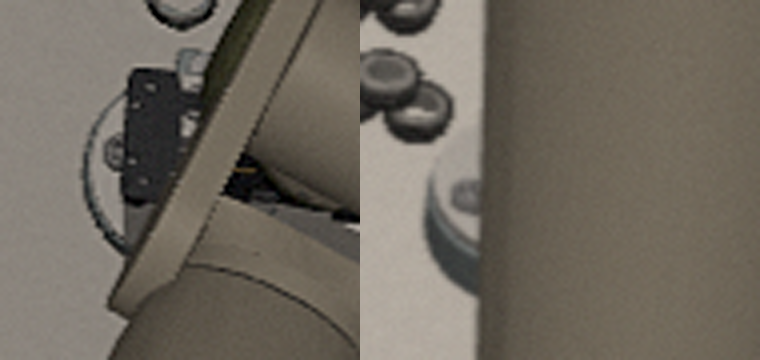

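The arm hides the bit in both views: the top view shows only a home screw at crop (115,150), and the scene view only the housing's edge. I'll descend by position and feel.

apply_moves:
  plan:
    - {"dr": [0, 0, 0], "slide": [0, -0.15, 1.0], "fingers": -1}
    - {"dr": [0, 0, 0], "slide": [0, -0.15, 2.0], "fingers": -1}
    - {"dr": [0, 0, 0], "slide": [0, -0.15, 2.3], "fingers": -1}
    - {"dr": [0, 0, 0], "slide": [0, -0.15, 2.3], "fingers": -1}

```text
time: 7.77
ee_pos: [0.5114, -0.1435, 0.3035]
eef_rot: [0.001, 0.034, 0.999, -0.0]
wrist_force: [0.4, -0.2, -1.6]
finger_gap: 0.369
grasp_force: 50.0
```

```bash
python3 -c "
from h import *
st(); print(manip.observe()['ft_torque'])"
```

```text
t 7.77 pos [ 0.5114 -0.1435  0.3035] phi 176.1 zax [ 2.e-03 -3.e-04 -1.e+00] F [ 0.36 -0.24 -1.55] j [-0.5   0.45  1.51  0.    1.18 -2.  ] gap 0.369 gf 50.0
[ 0.06183213 -0.14225925  0.05618988]
```

apply_moves:
  plan:
    - {"dr": [0, 0, 0], "slide": [0, 0, 0.15], "fingers": -1}
    - {"dr": [0, 0, 0], "slide": [0, 0, 0.3], "fingers": -1}
    - {"dr": [0, 0, 0], "slide": [0, 0, 0.3], "fingers": -1}

```text
time: 8.02
ee_pos: [0.5114, -0.1443, 0.301]
eef_rot: [0.002, 0.035, 0.999, -0.001]
wrist_force: [-0.6, 0.8, -1.5]
finger_gap: 0.369
grasp_force: 50.0
```

```bash
python3 -c "
from h import *
st(); print(manip.observe()['ft_torque'])"
```

```text
t 8.02 pos [ 0.5114 -0.1443  0.301 ] phi 176.0 zax [ 0.0034 -0.0012 -1.    ] F [-0.63  0.8  -1.51] j [-0.5   0.45  1.51  0.    1.18 -2.  ] gap 0.369 gf 50.0
[ 0.05993856 -0.1127      0.01430345]
```

apply_moves:
  plan:
    - {"dr": [0, 0, 0], "slide": [0, 0, 0.1], "fingers": -1}
    - {"dr": [0, 0, 0], "slide": [0, 0, 0.2], "fingers": -1}
    - {"dr": [0, 0, 0], "slide": [0, 0, 0.3], "fingers": -1}
    - {"dr": [0, 0, 0], "slide": [0, 0, 0.3], "fingers": -1}

```text
time: 8.35
ee_pos: [0.5117, -0.1449, 0.2986]
eef_rot: [0.003, 0.035, 0.999, -0.001]
wrist_force: [0.3, -2.2, 4.0]
finger_gap: 0.368
grasp_force: 50.0
```

```bash
python3 -c "
from h import *
st(); print(manip.observe()['ft_torque'])"
```

```text
t 8.35 pos [ 0.5117 -0.1449  0.2986] phi 176.0 zax [ 0.0054 -0.003  -1.    ] F [ 0.34 -2.22  4.04] j [-0.5   0.45  1.52 -0.    1.17 -2.  ] gap 0.368 gf 50.0
[-0.48925284 -0.32186444 -0.00877402]
```

```bash
python3 -c "
from h import *
go([.5117,-.1459,.2982],176)"
```

```text
slide cm [-0.01 -0.1   0.04] dr [-0.0026  0.0056 -0.    ]
```

apply_moves:
  plan:
    - {"dr": [-0.0026, 0.0056, 0], "slide": [-0.08, -0.14, 0.0], "fingers": -1}
    - {"dr": [-0.0026, 0.0056, 0], "slide": [-0.08, -0.14, 0.05], "fingers": -1}
    - {"dr": [-0.0026, 0.0056, 0], "slide": [-0.08, -0.14, 0.05], "fingers": -1}

```text
time: 8.6
ee_pos: [0.5125, -0.1463, 0.2981]
eef_rot: [0.0, 0.035, 0.999, 0.0]
wrist_force: [2.9, -1.8, 5.6]
finger_gap: 0.371
grasp_force: 50.0
```

```bash
python3 -c "
from h import *
st(); print(manip.observe()['ft_torque'])"
```

```text
t 8.6 pos [ 0.5125 -0.1463  0.2981] phi 176.0 zax [ 2.e-04  6.e-04 -1.e+00] F [ 2.86 -1.76  5.61] j [-0.5   0.45  1.51  0.    1.17 -2.  ] gap 0.371 gf 50.0
[-0.29383894 -0.64335622 -0.05818454]
```

apply_moves:
  plan:
    - {"dr": [0, 0, 0], "slide": [-0.1, -0.07, 0.0], "fingers": -1}
    - {"dr": [0, 0, 0], "slide": [-0.1, -0.07, 0.1], "fingers": -1}
    - {"dr": [0, 0, 0], "slide": [-0.1, -0.07, 0.1], "fingers": -1}
    - {"dr": [0, 0, 0], "slide": [-0.1, -0.07, 0.1], "fingers": -1}

```text
time: 8.93
ee_pos: [0.5133, -0.1468, 0.2976]
eef_rot: [-0.0, 0.035, 0.999, 0.001]
wrist_force: [-0.2, -0.0, 12.2]
finger_gap: 0.364
grasp_force: 50.0
```

```bash
python3 -c "
from h import *
st(); print(manip.observe()['ft_torque'])"
```

```text
t 8.93 pos [ 0.5133 -0.1468  0.2976] phi 176.0 zax [-2.e-04  1.e-03 -1.e+00] F [-0.16 -0.03 12.24] j [-0.5   0.46  1.51  0.    1.18 -2.  ] gap 0.364 gf 50.0
[ 0.08190034 -0.08332706 -0.02157332]
```

apply_moves:
  plan:
    - {"dr": [0, 0, 0], "slide": [0, 0, 0.05], "fingers": -1}
    - {"dr": [0, 0, 0], "slide": [0, 0, 0.1], "fingers": -1}
    - {"dr": [0, 0, 0], "slide": [0, 0, 0.1], "fingers": -1}
    - {"dr": [0, 0, 0], "slide": [0, 0, 0.1], "fingers": -1}
  grip_force: 60

```text
time: 9.27
ee_pos: [0.5133, -0.1467, 0.2974]
eef_rot: [0.0, 0.035, 0.999, 0.0]
wrist_force: [-1.8, 0.7, 19.2]
finger_gap: 0.363
grasp_force: 60.0
```

```bash
python3 -c "
from h import *
st(); print(manip.observe()['ft_torque'])"
```

```text
t 9.27 pos [ 0.5133 -0.1467  0.2974] phi 176.0 zax [ 7.e-04  7.e-04 -1.e+00] F [-1.81  0.66 19.25] j [-0.5   0.46  1.51  0.    1.17 -2.  ] gap 0.363 gf 60.0
[0.31070019 0.3303189  0.03763415]
```

apply_moves:
  plan:
    - {"dr": [0, 0, 0.06], "slide": [0.02, 0, 0.025], "fingers": -1}
    - {"dr": [0, 0, 0.14], "slide": [0.02, 0, 0.035], "fingers": -1}
    - {"dr": [0, 0, 0.22], "slide": [0.02, 0, 0.05], "fingers": -1}
    - {"dr": [0, 0, 0.3], "slide": [0.02, 0, 0.06], "fingers": -1}
    - {"dr": [0, 0, 0.3], "slide": [0.02, 0, 0.06], "fingers": -1}

```text
time: 9.68
ee_pos: [0.5131, -0.1467, 0.2969]
eef_rot: [0.001, 0.186, 0.983, 0.0]
wrist_force: [-1.7, 1.0, 19.3]
finger_gap: 0.37
grasp_force: 60.0
```

```bash
python3 -c "
from h import *
st(); print(manip.observe()['ft_torque'])"
```

```text
t 9.68 pos [ 0.5131 -0.1467  0.2969] phi 158.6 zax [ 1.2e-03  6.0e-04 -1.0e+00] F [-1.73  1.   19.33] j [-0.5   0.46  1.51  0.    1.17 -1.7 ] gap 0.37 gf 60.0
[0.34389802 0.15441616 0.00080473]
```

apply_moves:
  plan:
    - {"dr": [0, 0, 0.1], "slide": [0, 0, 0.025], "fingers": -1}
    - {"dr": [0, 0, 0.2], "slide": [0, 0, 0.045], "fingers": -1}
    - {"dr": [0, 0, 0.3], "slide": [0, 0, 0.06], "fingers": -1}
    - {"dr": [0, 0, 0.4], "slide": [0, 0, 0.075], "fingers": -1}
    - {"dr": [0, 0, 0.5], "slide": [0, 0, 0.09], "fingers": -1}
    - {"dr": [0, 0, 0.6], "slide": [0, 0, 0.105], "fingers": -1}
    - {"dr": [0, 0, 0.6], "slide": [0, 0, 0.105], "fingers": -1}

```text
time: 10.27
ee_pos: [0.5132, -0.1467, 0.2959]
eef_rot: [0.001, 0.468, 0.884, 0.001]
wrist_force: [-1.1, 1.8, 19.1]
finger_gap: 0.369
grasp_force: 60.0
```

```bash
python3 -c "
from h import *
st(); print(manip.observe()['ft_torque'])"
```

```text
t 10.27 pos [ 0.5132 -0.1467  0.2959] phi 124.1 zax [ 1.6e-03  6.0e-04 -1.0e+00] F [-1.1   1.85 19.12] j [-0.5   0.46  1.51  0.    1.17 -1.1 ] gap 0.369 gf 60.0
[0.36522618 0.15768348 0.02478177]
```

apply_moves:
  plan:
    - {"dr": [0, 0, 0.1], "slide": [0.03, 0, 0.035], "fingers": -1}
    - {"dr": [0, 0, 0.2], "slide": [0.05, 0, 0.055], "fingers": -1}
    - {"dr": [0, 0, 0.3], "slide": [0.05, 0, 0.07], "fingers": -1}
    - {"dr": [0, 0, 0.4], "slide": [0.05, 0, 0.085], "fingers": -1}
    - {"dr": [0, 0, 0.5], "slide": [0.05, 0, 0.1], "fingers": -1}
    - {"dr": [0, 0, 0.6], "slide": [0.05, 0, 0.115], "fingers": -1}
    - {"dr": [0, 0, 0.7], "slide": [0.05, 0, 0.13], "fingers": -1}
    - {"dr": [0, 0, 0.8], "slide": [0.05, 0, 0.145], "fingers": -1}
    - {"dr": [0, 0, 0.8], "slide": [0.05, 0, 0.15], "fingers": -1}

```text
time: 11.02
ee_pos: [0.513, -0.1464, 0.2946]
eef_rot: [0.001, 0.776, 0.631, 0.001]
wrist_force: [0.1, 0.7, 20.8]
finger_gap: 0.363
grasp_force: 60.0
```

```bash
python3 -c "
from h import *
st(); print(manip.observe()['ft_torque'])"
```

```text
t 11.02 pos [ 0.513  -0.1464  0.2946] phi 78.3 zax [ 0.0023 -0.     -1.    ] F [ 0.11  0.66 20.81] j [-0.5   0.46  1.52  0.    1.16 -0.3 ] gap 0.363 gf 60.0
[0.22429866 0.09249194 0.0073204 ]
```

apply_moves:
  plan:
    - {"dr": [0, 0, 0.1], "slide": [0, 0, 0.015], "fingers": -1}
    - {"dr": [0, 0, 0.2], "slide": [0, 0, 0.03], "fingers": -1}
    - {"dr": [0, 0, 0.3], "slide": [0, 0, 0.05], "fingers": -1}
    - {"dr": [0, 0, 0.4], "slide": [0, 0, 0.065], "fingers": -1}
    - {"dr": [0, 0, 0.5], "slide": [0, 0, 0.08], "fingers": -1}
    - {"dr": [0, 0, 0.6], "slide": [0, 0, 0.095], "fingers": -1}
    - {"dr": [0, 0, 0.7], "slide": [0, 0, 0.11], "fingers": -1}
    - {"dr": [0, 0, 0.8], "slide": [0, 0, 0.13], "fingers": -1}
    - {"dr": [0, 0, 0.8], "slide": [0, 0, 0.13], "fingers": -1}

```text
time: 11.77
ee_pos: [0.5131, -0.1464, 0.2934]
eef_rot: [0.0, 0.96, 0.279, 0.001]
wrist_force: [1.2, 0.6, 20.7]
finger_gap: 0.368
grasp_force: 60.0
```

```bash
python3 -c "
from h import *
st(); print(manip.observe()['ft_torque'])"
```

```text
t 11.77 pos [ 0.5131 -0.1464  0.2934] phi 32.5 zax [ 2.7e-03 -1.0e-04 -1.0e+00] F [ 1.24  0.61 20.69] j [-0.5   0.46  1.52  0.    1.16  0.5 ] gap 0.368 gf 60.0
[ 0.21732767 -0.01590192  0.02588887]
```

apply_moves:
  plan:
    - {"dr": [0, 0, 0.1], "slide": [0, 0, 0.015], "fingers": -1}
    - {"dr": [0, 0, 0.2], "slide": [0, 0, 0.03], "fingers": -1}
    - {"dr": [0, 0, 0.3], "slide": [0, 0, 0.05], "fingers": -1}
    - {"dr": [0, 0, 0.4], "slide": [0, 0, 0.065], "fingers": -1}
    - {"dr": [0, 0, 0.5], "slide": [0, 0, 0.08], "fingers": -1}
    - {"dr": [0, 0, 0.55], "slide": [0, 0, 0.09], "fingers": -1}
    - {"dr": [0, 0, 0.55], "slide": [0, 0, 0.09], "fingers": -1}

```text
time: 12.35
ee_pos: [0.5132, -0.1464, 0.2925]
eef_rot: [0.0, 1.0, 0.009, 0.001]
wrist_force: [0.6, 0.8, 19.9]
finger_gap: 0.363
grasp_force: 60.0
```

```bash
python3 -c "
from h import *
st(); print(manip.observe()['ft_torque'])"
```

```text
t 12.35 pos [ 0.5132 -0.1464  0.2925] phi 1.1 zax [ 2.9e-03 -4.0e-04 -1.0e+00] F [ 0.56  0.75 19.93] j [-0.5   0.46  1.52  0.    1.16  1.05] gap 0.363 gf 60.0
[ 0.14088799 -0.09282641  0.06806311]
```

3.05 rad so far, still sinking. I'll take small steps now.

apply_moves:
  plan:
    - {"dr": [0, 0, 0.08], "slide": [0, 0, 0.02], "fingers": -1}
    - {"dr": [0, 0, 0.16], "slide": [0, 0, 0.035], "fingers": -1}
    - {"dr": [0, 0, 0.24], "slide": [0, 0, 0.045], "fingers": -1}
    - {"dr": [0, 0, 0.3], "slide": [0, 0, 0.055], "fingers": -1}
    - {"dr": [0, 0, 0.3], "slide": [0, 0, 0.055], "fingers": -1}

```text
time: 12.77
ee_pos: [0.5132, -0.1465, 0.292]
eef_rot: [0.0, 0.99, -0.14, 0.002]
wrist_force: [-0.2, -0.3, 21.1]
finger_gap: 0.366
grasp_force: 60.0
```

```bash
python3 -c "
from h import *
st(); print(manip.observe()['ft_torque'])"
```

```text
t 12.77 pos [ 0.5132 -0.1465  0.292 ] phi -16.1 zax [ 3.e-03 -5.e-04 -1.e+00] F [-0.24 -0.27 21.06] j [-0.5   0.46  1.52  0.    1.16  1.35] gap 0.366 gf 60.0
[ 0.24616414 -0.02011362 -0.00785733]
```

apply_moves:
  plan:
    - {"dr": [0, 0, 0.08], "slide": [0, 0, 0.01], "fingers": -1}
    - {"dr": [0, 0, 0.16], "slide": [0, 0, 0.02], "fingers": -1}
    - {"dr": [0, 0, 0.24], "slide": [0, 0, 0.03], "fingers": -1}
    - {"dr": [0, 0, 0.24], "slide": [0, 0, 0.03], "fingers": -1}

```text
time: 13.1
ee_pos: [0.5132, -0.1466, 0.2917]
eef_rot: [-0.0, 0.966, -0.258, 0.002]
wrist_force: [0.6, 1.0, 20.1]
finger_gap: 0.36
grasp_force: 60.0
```

```bash
python3 -c "
from h import *
st(); print(manip.observe()['ft_torque'])"
```

```text
t 13.1 pos [ 0.5132 -0.1466  0.2917] phi -29.9 zax [ 3.e-03 -7.e-04 -1.e+00] F [ 0.65  1.01 20.13] j [-0.5   0.46  1.52  0.    1.16  1.59] gap 0.36 gf 60.0
[ 0.11267829  0.03585848 -0.03144223]
```

apply_moves:
  plan:
    - {"dr": [0, 0, 0.08], "slide": [0, 0, 0.01], "fingers": -1}
    - {"dr": [0, 0, 0.16], "slide": [0, 0, 0.02], "fingers": -1}
    - {"dr": [0, 0, 0.24], "slide": [0, 0, 0.025], "fingers": -1}
    - {"dr": [0, 0, 0.3], "slide": [0, 0, 0.025], "fingers": -1}
    - {"dr": [0, 0, 0.3], "slide": [0, 0, 0.025], "fingers": -1}

```text
time: 13.52
ee_pos: [0.5131, -0.1466, 0.2917]
eef_rot: [-0.0, 0.917, -0.399, 0.002]
wrist_force: [-0.4, -0.2, 21.2]
finger_gap: 0.366
grasp_force: 60.0
```

```bash
python3 -c "
from h import *
st(); print(manip.observe()['ft_torque'])"
```

```text
t 13.52 pos [ 0.5131 -0.1466  0.2917] phi -47.1 zax [ 3.2e-03 -9.0e-04 -1.0e+00] F [-0.43 -0.21 21.2 ] j [-0.5   0.46  1.52  0.    1.16  1.89] gap 0.366 gf 60.0
[ 0.11289079  0.12642311 -0.10564489]
```

apply_moves:
  plan:
    - {"dr": [0, 0, 0.1], "slide": [0, 0, 0.01], "fingers": -1}
    - {"dr": [0, 0, 0.2], "slide": [0, 0, 0.015], "fingers": -1}
    - {"dr": [0, 0, 0.3], "slide": [0, 0, 0.015], "fingers": -1}
    - {"dr": [0, 0, 0.3], "slide": [0, 0, 0.015], "fingers": -1}

```text
time: 13.85
ee_pos: [0.5131, -0.1466, 0.2916]
eef_rot: [-0.0, 0.846, -0.533, 0.002]
wrist_force: [-1.8, -0.5, 23.2]
finger_gap: 0.362
grasp_force: 60.0
```

```bash
python3 -c "
from h import *
st(); print(manip.observe()['ft_torque'])"
```

```text
t 13.85 pos [ 0.5131 -0.1466  0.2916] phi -64.4 zax [ 0.0031 -0.001  -1.    ] F [-1.76 -0.46 23.2 ] j [-0.5   0.46  1.52  0.    1.16  2.19] gap 0.362 gf 60.0
[0.05127495 0.24059478 0.02095322]
```

apply_moves:
  plan:
    - {"dr": [0, 0, 0], "slide": [0, 0, -0.4], "fingers": -1}
    - {"dr": [0, 0, 0], "slide": [0, 0, -1.5], "fingers": -1}
    - {"dr": [0, 0, -0.1], "slide": [0, 0, -3.5], "fingers": -1}
    - {"dr": [0, 0, -0.2], "slide": [0, 0, -5.5], "fingers": -1}
    - {"dr": [0, 0, -0.3], "slide": [0, 0, -6.5], "fingers": -1}
    - {"dr": [0, 0, -0.42], "slide": [0, 0, -6.5], "fingers": -1}
    - {"dr": [0, 0, -0.54], "slide": [0, 0, -6.5], "fingers": -1}
    - {"dr": [0, 0, -0.66], "slide": [0, 0, -6.5], "fingers": -1}
    - {"dr": [0, 0, -0.78], "slide": [0, 0, -6.5], "fingers": -1}
    - {"dr": [0, 0, -0.9], "slide": [0, 0, -6.5], "fingers": -1}

```text
time: 14.68
ee_pos: [0.5125, -0.1462, 0.3529]
eef_rot: [-0.002, 0.994, -0.106, -0.003]
wrist_force: [0.1, 0.2, -1.1]
finger_gap: 0.367
grasp_force: 60.0
```

```bash
python3 -c "
from h import *
st(); go([.506,.28,.357],100)"
```

```text
t 14.68 pos [ 0.5125 -0.1462  0.3529] phi -12.2 zax [-0.0049  0.0036 -1.    ] F [ 0.09  0.19 -1.13] j [-0.5   0.4   1.43  0.    1.32  1.28] gap 0.367 gf 60.0
slide cm [ -9.61 -41.53  -0.26] dr [-7.1000e-03  1.2000e-03 -1.9575e+00]
```

apply_moves:
  plan:
    - {"dr": [0, 0, -0.12], "slide": [-0.5, -2.5, 0], "fingers": -1}
    - {"dr": [0, 0, -0.24], "slide": [-1.4, -6.5, 0], "fingers": -1}
    - {"dr": [0, 0, -0.36], "slide": [-2.4, -10.5, 0], "fingers": -1}
    - {"dr": [0, 0, -0.48], "slide": [-3.4, -14.5, 0], "fingers": -1}
    - {"dr": [0, 0, -0.6], "slide": [-4.3, -18.5, 0], "fingers": -1}
    - {"dr": [0, 0, -0.72], "slide": [-5.2, -22.5, 0], "fingers": -1}
    - {"dr": [0, 0, -0.84], "slide": [-6.1, -26.5, 0], "fingers": -1}
    - {"dr": [0, 0, -0.96], "slide": [-7.0, -30.5, 0], "fingers": -1}
    - {"dr": [0, 0, -1.08], "slide": [-7.7, -33.5, 0], "fingers": -1}
    - {"dr": [0, 0, -1.2], "slide": [-8.2, -35.5, 0], "fingers": -1}

```text
time: 15.52
ee_pos: [0.5087, 0.2209, 0.3535]
eef_rot: [-0.002, 0.88, 0.475, -0.002]
wrist_force: [-0.2, -0.4, -1.7]
finger_gap: 0.364
grasp_force: 60.0
```

Run:
```python
from h import *
st(); go([.5057,.2804,.357],144.7)
p=manip.camera('top'); q=manip.camera('scene')
c=cv2.resize(p['pixels'][165:240,270:345],None,fx=4,fy=4,interpolation=cv2.INTER_CUBIC)
d=cv2.resize(q['pixels'][165:240,275:350],None,fx=4,fy=4,interpolation=cv2.INTER_CUBIC)
e=np.hstack([c,d])
f=np.hstack([cv2.resize(p['pixels'][170:245,115:190],None,fx=4,fy=4),cv2.resize(q['pixels'][225:300,130:205],None,fx=4,fy=4)])
cv2.imwrite('pics/after.png',np.vstack([e,f]))
```

```text
t 15.52 pos [0.5087 0.2209 0.3535] phi 56.7 zax [-0.0052  0.0021 -1.    ] F [-0.25 -0.39 -1.68] j [0.2  0.43 1.37 0.   1.34 0.78] gap 0.364 gf 60.0
slide cm [ 4.81 -3.51 -0.33] dr [-0.0053 -0.0033 -1.5353]
```

View pics/after.png

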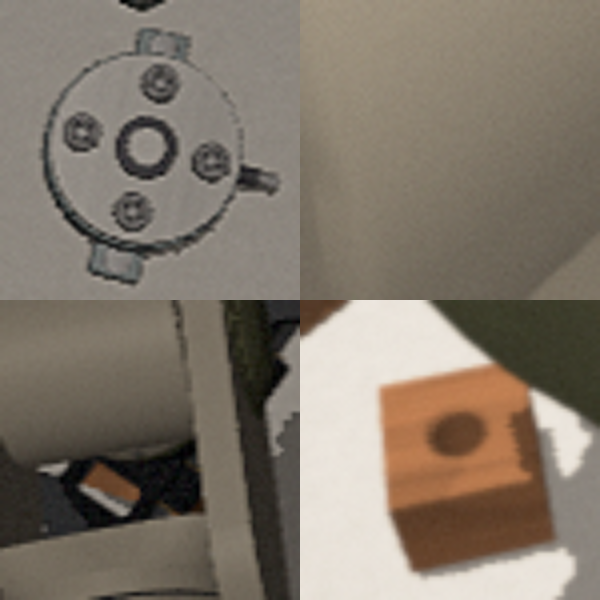

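The housing crop shows the proud screw (crop 210,160) now looking like the home ones. The stand's empty hole is clear at scene pixel (168.9,257.9).

Run:
```python
from h import *
q=manip.camera('scene')
print(ray(q,(168.9,257.9),.064), px(q,[.5131,-.1467,.0635]))
```

```text
[0.50507503 0.28078709 0.064     ] [328.14448615 177.37826878]
```

apply_moves:
  plan:
    - {"dr": [-0.005, -0.003, -0.12], "slide": [1.5, -1.0, -0.3], "fingers": -1}
    - {"dr": [-0.005, -0.003, -0.24], "slide": [3.0, -2.2, -0.3], "fingers": -1}
    - {"dr": [-0.005, -0.003, -0.36], "slide": [4.8, -3.5, -0.3], "fingers": -1}
    - {"dr": [-0.005, -0.003, -0.48], "slide": [4.8, -3.5, -0.3], "fingers": -1}
    - {"dr": [-0.005, -0.003, -0.6], "slide": [4.8, -3.5, -0.3], "fingers": -1}
    - {"dr": [-0.005, -0.003, -0.72], "slide": [4.8, -3.5, -0.3], "fingers": -1}
    - {"dr": [-0.005, -0.003, -0.84], "slide": [4.8, -3.5, -0.3], "fingers": -1}
    - {"dr": [-0.005, -0.003, -0.96], "slide": [4.8, -3.5, -0.3], "fingers": -1}
    - {"dr": [-0.005, -0.003, -1.08], "slide": [4.8, -3.5, -0.3], "fingers": -1}
    - {"dr": [-0.005, -0.003, -1.2], "slide": [4.8, -3.5, -0.3], "fingers": -1}

```text
time: 16.5
ee_pos: [0.5074, 0.2758, 0.357]
eef_rot: [0.001, 0.461, 0.887, -0.001]
wrist_force: [0.4, -0.7, -1.0]
finger_gap: 0.364
grasp_force: 60.0
```

```bash
python3 -c "
from h import *
st(); go([.5062,.2796,.347],144.7)"
```

```text
t 16.5 pos [0.5074 0.2758 0.357 ] phi 125.1 zax [ 6.0e-04 -1.6e-03 -1.0e+00] F [ 0.4  -0.65 -0.96] j [ 0.29  0.47  1.3  -0.    1.38 -0.32] gap 0.364 gf 60.0
slide cm [0.38 0.12 1.  ] dr [-0.0007  0.0016 -0.3419]
```

apply_moves:
  plan:
    - {"dr": [-0.001, 0.0015, -0.12], "slide": [0.38, 0.12, 0.5], "fingers": -1}
    - {"dr": [-0.001, 0.0015, -0.24], "slide": [0.38, 0.12, 1.0], "fingers": -1}
    - {"dr": [-0.001, 0.0015, -0.342], "slide": [0.38, 0.12, 1.0], "fingers": -1}
    - {"dr": [-0.001, 0.0015, -0.342], "slide": [0.38, 0.12, 1.0], "fingers": -1}
    - {"dr": [-0.001, 0.0015, -0.342], "slide": [0.38, 0.12, 1.0], "fingers": -1}

```text
time: 16.92
ee_pos: [0.5062, 0.28, 0.3473]
eef_rot: [0.0, 0.307, 0.952, 0.0]
wrist_force: [-0.5, -1.1, -1.2]
finger_gap: 0.365
grasp_force: 60.0
```

```bash
python3 -c "
from h import *
st(); go([.5062,.2796,.290],144.7)"
```

```text
t 16.92 pos [0.5062 0.28   0.3473] phi 144.3 zax [ 1.1e-03  5.0e-04 -1.0e+00] F [-0.54 -1.08 -1.16] j [ 0.3   0.48  1.31  0.    1.35 -0.65] gap 0.365 gf 60.0
slide cm [-0.02 -0.04  5.73] dr [ 0.001   0.0006 -0.0076]
```

apply_moves:
  plan:
    - {"dr": [0.001, 0.001, -0.007], "slide": [0, -0.04, 1.5], "fingers": -1}
    - {"dr": [0.001, 0.001, -0.007], "slide": [0, -0.04, 3.0], "fingers": -1}
    - {"dr": [0.001, 0.001, -0.007], "slide": [0, -0.04, 4.0], "fingers": -1}
    - {"dr": [0.001, 0.001, -0.007], "slide": [0, -0.04, 4.5], "fingers": -1}
    - {"dr": [0.001, 0.001, -0.007], "slide": [0, -0.04, 4.9], "fingers": -1}
    - {"dr": [0.001, 0.001, -0.007], "slide": [0, -0.04, 4.9], "fingers": -1}

```text
time: 17.42
ee_pos: [0.5059, 0.2806, 0.2982]
eef_rot: [-0.0, 0.301, 0.954, 0.0]
wrist_force: [-0.3, 0.1, -1.7]
finger_gap: 0.365
grasp_force: 60.0
```

```bash
python3 -c "
from h import *
st(); go([.5062,.2796,.250],144.7)"
```

```text
t 17.42 pos [0.5059 0.2806 0.2982] phi 144.9 zax [-0.e+00  4.e-04 -1.e+00] F [-0.3   0.14 -1.67] j [ 0.3   0.52  1.38  0.    1.24 -0.66] gap 0.365 gf 60.0
slide cm [-0.09 -0.07  4.82] dr [ 0.0003 -0.0003  0.004 ]
```

apply_moves:
  plan:
    - {"dr": [0, 0, 0], "slide": [-0.05, -0.05, 1.2], "fingers": -1}
    - {"dr": [0, 0, 0], "slide": [-0.05, -0.05, 2.4], "fingers": -1}
    - {"dr": [0, 0, 0], "slide": [-0.05, -0.05, 3.6], "fingers": -1}
    - {"dr": [0, 0, 0], "slide": [-0.05, -0.05, 4.3], "fingers": -1}
    - {"dr": [0, 0, 0], "slide": [-0.05, -0.05, 4.75], "fingers": -1}
    - {"dr": [0, 0, 0], "slide": [-0.05, -0.05, 4.75], "fingers": -1}
    - {"dr": [0, 0, 0], "slide": [-0.05, -0.05, 4.75], "fingers": -1}

```text
time: 18.0
ee_pos: [0.5061, 0.2802, 0.2515]
eef_rot: [0.001, 0.301, 0.954, 0.001]
wrist_force: [-0.1, -0.6, -1.6]
finger_gap: 0.361
grasp_force: 60.0
```

```bash
python3 -c "
from h import *
st(); go([.5062,.2796,.2468],144.7);print(manip.observe()['ft_torque'])"
```

```text
t 18.0 pos [0.5061 0.2802 0.2515] phi 145.0 zax [ 1.4e-03  9.0e-04 -1.0e+00] F [-0.13 -0.56 -1.6 ] j [ 0.3   0.58  1.44  0.    1.12 -0.66] gap 0.361 gf 60.0
slide cm [-0.04 -0.04  0.47] dr [0.0015 0.0007 0.0052]
[ 0.02772662 -0.12370232 -0.02163639]
```

apply_moves:
  plan:
    - {"dr": [0.001, 0.001, 0], "slide": [0, 0, 0.2], "fingers": -1}
    - {"dr": [0.001, 0.001, 0], "slide": [0, 0, 0.4], "fingers": -1}
    - {"dr": [0.001, 0.001, 0], "slide": [0, 0, 0.52], "fingers": -1}
    - {"dr": [0.001, 0.001, 0], "slide": [0, 0, 0.52], "fingers": -1}
    - {"dr": [0.001, 0.001, 0], "slide": [0, 0, 0.52], "fingers": -1}

```text
time: 18.42
ee_pos: [0.506, 0.2802, 0.2465]
eef_rot: [-0.0, 0.301, 0.954, 0.0]
wrist_force: [-0.9, -0.5, 5.3]
finger_gap: 0.364
grasp_force: 60.0
```

```bash
python3 -c "
from h import *
st();print(manip.observe()['ft_torque'])"
```

```text
t 18.42 pos [0.506  0.2802 0.2465] phi 145.0 zax [ 2.e-04  7.e-04 -1.e+00] F [-0.89 -0.47  5.29] j [ 0.3   0.59  1.44  0.    1.11 -0.66] gap 0.364 gf 60.0
[-0.13898294  0.18538223 -0.01103675]
```

apply_moves:
  plan:
    - {"dr": [0, 0, 0], "slide": [0, 0, -0.06], "fingers": -1}
    - {"dr": [0, 0, 0], "slide": [0, 0, -0.06], "fingers": -0.1}
    - {"dr": [0, 0, 0], "slide": [0, 0, -0.06], "fingers": 0.2}
    - {"dr": [0, 0, 0], "slide": [0, 0, -0.06], "fingers": 0.5}
    - {"dr": [0, 0, 0], "slide": [0, 0, -0.06], "fingers": 0.8}
    - {"dr": [0, 0, 0], "slide": [0, 0, -0.06], "fingers": 1}
    - {"dr": [0, 0, 0], "slide": [0, 0, -0.06], "fingers": 1}
    - {"dr": [0, 0, 0], "slide": [0, 0, -0.06], "fingers": 1}

```text
time: 19.08
ee_pos: [0.5059, 0.2801, 0.2464]
eef_rot: [-0.0, 0.301, 0.954, 0.0]
wrist_force: [1.0, 0.1, 0.4]
finger_gap: 0.87
grasp_force: 0.0
```

apply_moves:
  plan:
    - {"dr": [0, 0, 0], "slide": [0, 0, -0.06], "fingers": 1}
    - {"dr": [0, 0, 0], "slide": [0, 0, -2], "fingers": 1}
    - {"dr": [0, 0, 0], "slide": [0, 0, -4.5], "fingers": 1}
    - {"dr": [0, 0, 0], "slide": [0, 0, -7.5], "fingers": 1}
    - {"dr": [0, 0, 0], "slide": [0, 0, -10.5], "fingers": 1}
    - {"dr": [0, 0, 0], "slide": [0, 0, -13], "fingers": 1}
    - {"dr": [0, 0, 0], "slide": [0, 0, -15], "fingers": 1}
    - {"dr": [0, 0, 0], "slide": [0, 0, -15], "fingers": 1}

```text
time: 19.75
ee_pos: [0.506, 0.2801, 0.4008]
eef_rot: [0.003, 0.301, 0.954, 0.002]
wrist_force: [0.3, 0.1, -0.1]
finger_gap: 0.999
grasp_force: 0.0
```

```bash
python3 -c "
from h import *
st(); go([.33,-.02,.40],145)"
```

```text
t 19.75 pos [0.506  0.2801 0.4008] phi 145.0 zax [ 0.0066  0.0027 -1.    ] F [ 0.31  0.09 -0.06] j [ 0.3   0.43  1.22  0.    1.48 -0.66] gap 0.999 gf 0.0
slide cm [ -2.79 -34.68  -0.12] dr [0.006  0.0039 0.0002]
```

apply_moves:
  plan:
    - {"dr": [0, 0, 0], "slide": [-2.8, -34.7, 0], "fingers": 1}
    - {"dr": [0, 0, 0], "slide": [-2.8, -34.7, 0], "fingers": 1}
    - {"dr": [0, 0, 0], "slide": [-2.8, -34.7, 0], "fingers": 1}
    - {"dr": [0, 0, 0], "slide": [-2.8, -34.7, 0], "fingers": 1}
    - {"dr": [0, 0, 0], "slide": [-2.8, -34.7, 0], "fingers": 1}
    - {"dr": [0, 0, 0], "slide": [-2.8, -34.7, 0], "fingers": 1}
    - {"dr": [0, 0, 0], "slide": [-2.8, -34.7, 0], "fingers": 1}
    - {"dr": [0, 0, 0], "slide": [-2.8, -34.7, 0], "fingers": 1}
    - {"dr": [0, 0, 0], "slide": [-2.8, -34.7, 0], "fingers": 1}
    - {"dr": [0, 0, 0], "slide": [-2.8, -34.7, 0], "fingers": 1}

```text
time: 20.58
ee_pos: [0.3286, -0.022, 0.396]
eef_rot: [-0.001, 0.303, 0.953, -0.0]
wrist_force: [0.4, 0.0, -0.9]
finger_gap: 0.999
grasp_force: 0.0
```

Run:
```python
from h import *
st()
p=manip.camera('top'); q=manip.camera('scene')
f=lambda a:cv2.resize(a,None,fx=3,fy=3,interpolation=cv2.INTER_CUBIC)
e=np.hstack([f(p['pixels'][160:250,265:355]),f(q['pixels'][220:310,130:220]),])
g=np.hstack([f(p['pixels'][165:255,110:200]),f(q['pixels'][150:240,270:360])])
cv2.imwrite('pics/final.png',np.vstack([e,g]))
```

```text
t 20.58 pos [ 0.3286 -0.022   0.396 ] phi 144.7 zax [-1.4e-03  3.0e-04 -1.0e+00] F [ 0.35  0.03 -0.9 ] j [-0.43 -0.01  1.83 -0.    1.32 -1.39] gap 0.999 gf 0.0
```

View pics/final.png

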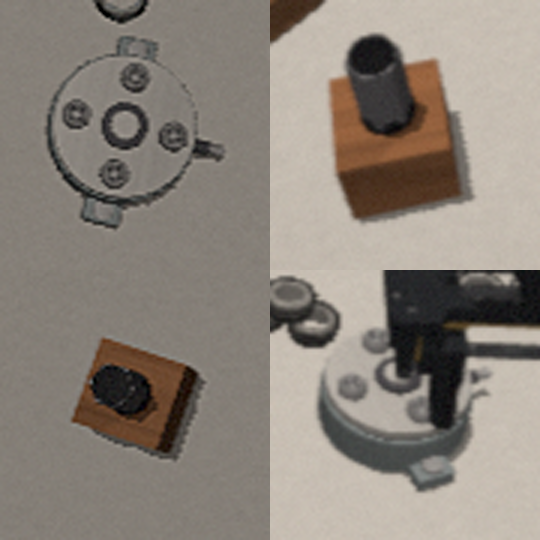

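The picture shows the driver upright in its stand (crop 380,85), as at the start. The screw (crop 173,135) looks level with its neighbours, and nothing else has moved in these views.

```bash
python3 -c "
from station import manip
print(manip.sign_off())"
```

```text
the job is handed in; nothing more can be done
None
```

The screw is home: it stopped sinking after about 3.6 rad and 5.7 mm, with push readings of about 21 to 25 N. The driver is back in its stand, nothing else was seen to move, and the job was handed in at about 20.7 s.

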